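Swing the filling arm over the beaker and open its valve

ROBOT

A 6-joint arm with a two-finger parallel gripper is mounted at the origin on a cart in front of the work surface, level with it; the furniture and walls round the work are solid. World frame = base frame: x ahead of the robot, y to its left, z up, the work surface at z = 0. Lengths are in m, angles in degrees, forces in N, time in s.
With the tool pointing down it reaches from about 0.4 to 0.825 m from the base axis. Payload 7 kg.
Tool frame: the origin (TCP) lies at the very end of the fingers, on their centre line; the grasp point (between the pads) lies 19 mm behind it; x points along the fingers, z is the direction in which the jaws open and shut, and the axes are right-handed (so a half turn about x gives the same grasp; the last joint's range is limited). The gripper opens to 88 mm and grips with 3 to 60 N. Pads are 19 mm wide; open, the fingers measure 130 mm over their backs; the gripper's body (78 mm by 193 mm) begins 47 mm behind the grasp point.
Start: joints at [16.507, 20.546, 0.682, 0, -70.136, -16.507], TCP at [0.675, -0, 0.227] pointing down, gripper open.
Joint ranges: [-176.03, 176.03], [-82.01, 121.73], [-58.28, 71.71], [-173.87, 95.51], [-174.79, -0.11], [-173.66, 173.66]. Speed limits (degrees/s): [136.94, 136.94, 172.46, 180, 180, 180].

INTERFACE

Orientations are given as [roll, pitch, yaw] about the fixed x, y, z axes, in that order (R = Rz(yaw) Ry(pitch) Rx(roll)).
In Python, from plant import * gives the robot as it stands.
- The arm moves only by the tool arm_command, never from a script. Its argument "commands" is one flat list of numbers, 5 for each row, row after row: the shift along the tool's x, y, z in mm, then the turn about the tool's x in degrees, then the opening in per cent of the stroke, from 0 (shut) to 100 (fully open). A call has 1 to 5 rows; each row shifts and turns the pose as measured when the row begins, along the tool's axes as they then stand; what a row does not reach is not made up. A row lasts 1/8 s, in which the tool goes at most 62.5 mm and 10.7 degrees, less where a joint would pass 70% of its speed; a pose out of reach is approached as far as the arm can. A call is refused whole if a number of a shift passes 62.5 or a number of a turn 10.7, either way. A call with a gripper value outside its range is refused whole. The fingers move at their own pace and stop on an object; the grip force is fixed at half the most. Time passes only in rows, so rows that do not move let the fingers close. It gives the time, the measured TCP pose, the force and the opening at its end, in the units of the state.
- get_obs(): the state, without advancing time (a new reading comes with each control period).
- snapshot(name): name is "scene" or "side" or "wrist"; returns a dict with "frame" (420x560x3 uint8, blue, green, red), "fov_y" (degrees; the focal length in pixels is half the picture's height over the tangent of half this angle, whatever the lens; pixels are square), "cx", "cy" (the principal point, pixels), "dist" ([k1, k2, p1, p2, k3] as OpenCV has them; the pictures are not rectified), "world_to_cam" (4x4, takes a point from world to camera coordinates). Camera axes: x right, y up, looking along -z (the intrinsics and any distortion apply to the point x, -y, -z); pixel columns grow to the right and rows downward; lengths in m; the calibration is good to about 2 mm. A picture is of the moment at which its call begins. There is no depth.
- close_job(): hands the job in, once; it reports no verdict.
The state is a dict: "clock": time; "joint_pos": joint angles; "qvel": joint speeds; "tau": joint torques, N m; "tool_pos": TCP position; "orientation": TCP orientation; "force": force on the tool from outside, world axes, zero at the start; "moment": the same for the moment, N m; "opening": finger opening in m.
Only numpy, scipy, OpenCV 4.12 (cv2) and the standard library are available. Lean on these libraries where they do the work, as an engineer would, in place of code of your own. Each camera call takes 0.05 s, during which the arm holds its last target. There are 200 camera calls.

TASK

With one fingertip, push the swivelling filling arm round until its blue spout hangs over the middle of the mouth of the tall beaker. Only then push the red valve lever gently all the way round to open, so that it lies along the pipe. Push only, do not pinch or grip anything, and leave the beaker, the other two vessels and the blue-capped vial standing where they are.

Things in the scene. Friction and masses are not known exactly. Their poses are not given: they have to be found in the camera images.
- station: Fixed filling station: grey foot plate 190 x 96 x 12 mm, steel column, behind it at 150 mm height a level pipe with brass valve. Origin on the table under the column's axis; z up, x away from the robot along the pipe (turned up to 0.25 rad). Three vessels stand on its -x side, 150 to 170 mm from the column's axis, near -0.85, 0 and +0.85 rad of the arm's joint, in any order.
- swivel_axis (a point): Point on the vertical swivel axis of the filling arm (the column's axis), at the height of the arm's centre line, 130 mm above the table.
- fill_arm (a joint): Swivel angle of the filling arm in rad, -1.3 to 1.3: 0 is pointing along the station's -x, growing counter-clockwise seen from above (toward the station's -y, to the robot's right). It turns stiffly (0.2 N m, about 2 N at mid-arm) and stays where it is left.
- push_point (a point): On the filling arm's centre line 115 mm from the swivel axis, a good place to push. The arm is a level steel tube 16 mm thick, 122 to 138 mm above the table, with a black hub of radius 21 mm (110 to 150 mm high). The vessels below are at most 78 mm high: a fingertip lowered to 110 to 120 mm above the table pushes its side and clears them.
- spout (a point): Lower end of the blue downward spout (21 mm wide) at the arm's outer end, 160 mm from the swivel axis, 90 mm above the table.
- beaker: The vessel to be filled: tall round translucent cream plastic beaker, 71 mm wide at the mouth, 78 mm high, loose. Origin at the centre of its underside, z up.
- glass_dish: Clear round glass dish, 93 mm wide, 46 mm high, loose; not to be moved. Origin at the centre of its underside.
- yellow_tub: Pale yellow rectangular tub, 68 x 93 x 45 mm, loose; not to be moved. Origin at the centre of its underside.
- vial_2: Sample vial with blue cap, 28 mm wide, 62 mm high, loose, standing beside the station's foot on its -y side; not to be moved. Origin at the centre of its underside.
- valve_lever (a joint): Angle of the valve lever in rad: 0 is shut (across the pipe, pointing to the station's +y), 1.571 its stop, fully open (along the pipe, pointing to the station's -x, toward the column). Grows counter-clockwise seen from above, starts at 0 to 0.1, needs about 2 N at its grip and stays where it is left.
- lever_pivot (a point): Point on the vertical axis of the valve lever, 60 mm behind the column, at the height of the lever's centre line, 180 mm above the table.
- lever_end (a point): Outer end of the valve lever on its centre line, 88 mm from its axis. The red grip, 16 mm wide, 173 to 187 mm above the table, covers the outer 56 mm; push its side with the fingertip lowered to about 170 mm. The brass valve under it reaches 166 mm, the column's cap 158 mm above the table.
Things that resemble listed ones, but are neither listed nor needed, are in the scene too. Of the things shaped like the beaker, the cream one is meant.

How it is judged:
By the outcome, as a careful person would: the job done as asked, in the order asked, and still so for the second after the job is handed in, with the robot touching nothing.
It also fails if it takes over 54 s, if anything falls off the work surface, if the arm or the gripper's body presses on something with over 40 N, if the wrist force passes 120 N, or if a joint passes its speed limit or range.

## Working session

There is one attempt and no reset: what is moved stays moved. The work goes in short steps, Python scripts to look and compute and a tool call to move; the robot and the scene stay as the last step left them, time stands still between calls to the robot, and variables do not carry over. Pictures are saved under pics/ and viewed, about 8 in all and at most 12, crops included, and the job is handed in when it is done.

Besides the shell and the picture viewer there is one more tool, called after "Emit:" as name(argument=value, ...) on one line, values as JSON. arm_command: Moves the arm, as the interface text tells. Its arguments: {"type":"object","properties":{"commands":{"type":"array"}},"required":["commands"]}

```bash
mkdir -p pics
cat > h.py <<'E'
from plant import *
import numpy as np, cv2, pickle
def snap(n,f):
    s=snapshot(n); cv2.imwrite('pics/'+f+'.png',s['frame']); pickle.dump(s,open('pics/'+f+'.pkl','wb')); return s
def K(s):
    f=210/np.tan(np.radians(s['fov_y'])/2); return np.array([[f,0,s['cx']],[0,f,s['cy']],[0,0,1]])
def ray(s,u,v):
    p=cv2.undistortPoints(np.array([[[u,v]]],float),K(s),np.array(s['dist']))[0,0]
    M=np.array(s['world_to_cam']);R=M[:3,:3];return -R.T@M[:3,3],R.T@np.array([p[0],-p[1],-1])
def atz(s,u,v,z):
    c,d=ray(s,u,v); return c+d*(z-c[2])/d[2]
def proj(s,P):
    M=np.array(s['world_to_cam']);q=np.atleast_2d(P)@M[:3,:3].T+M[:3,3]; q=q*[1,-1,-1]
    return cv2.projectPoints(q,np.zeros(3),np.zeros(3),K(s),np.array(s['dist']))[0][:,0]
def load(f): return pickle.load(open('pics/'+f+'.pkl','rb'))
E
python3 - <<'E'
from h import *
a=snap('scene','a');b=snap('side','b');c=snap('wrist','c')
for s in(a,b,c):print(s['fov_y'],s['dist'],np.round(ray(s,280,210),3))
o=get_obs();print(o)
E
```

```text
43.011776256974784 [-0.02313893  0.          0.          0.          0.        ] [[ 0.116 -0.881  0.909]
 [ 0.363  0.653 -0.665]]
51.99895660923679 [0.0158422 0.        0.        0.        0.       ] [[ 0.125 -0.857  0.777]
 [ 0.381  0.681 -0.626]]
58.15536503962372 [-0.03372619  0.          0.          0.          0.        ] [[ 0.676 -0.074  0.386]
 [-0.005  0.284 -0.959]]
{'clock': 0.15, 'joint_pos': array([ 1.65081400e+01,  2.05818841e+01,  6.45842256e-01, -1.51386438e-02,
       -7.01358391e+01, -1.65088892e+01]), 'qvel': array([-0.03804181, -0.14935948,  0.08756885,  0.02354072, -0.04032134,
        0.04883859]), 'tau': array([ 1.39394037e-04, -5.83274567e+01,  2.93289685e+01,  7.00122759e+00,
        8.75052094e-03, -9.76538854e-05]), 'tool_pos': array([ 6.74627939e-01, -9.87549325e-06,  2.25837842e-01]), 'orientation': array([   5.31003565,   89.92672313, -174.69586649]), 'force': array([ 0.08988155, -0.75409192, -0.37630064]), 'moment': array([-0.0211893 ,  0.01232272, -0.02262936]), 'opening': 0.08777912746602104}
```

View pics/a.png

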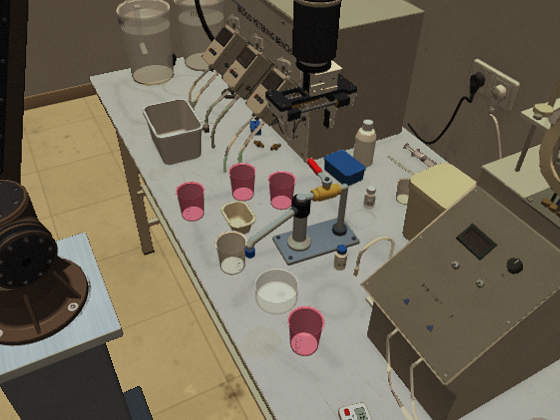

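View pics/b.png

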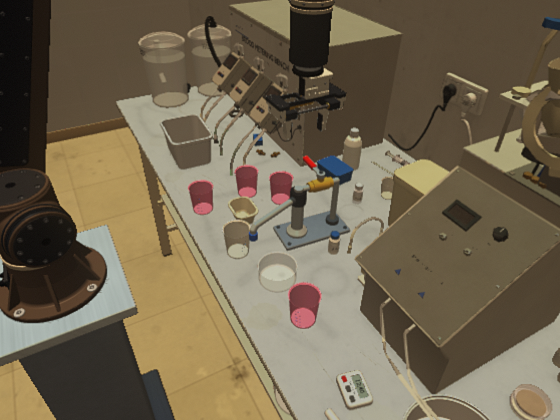

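Run:
```python
from h import *
a=load('a')
cv2.imwrite('pics/a2.png',cv2.resize(a['frame'][145:315,200:400],None,fx=4,fy=4,interpolation=cv2.INTER_CUBIC)[:600])
```

```text
(no output)
```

View pics/a2.png

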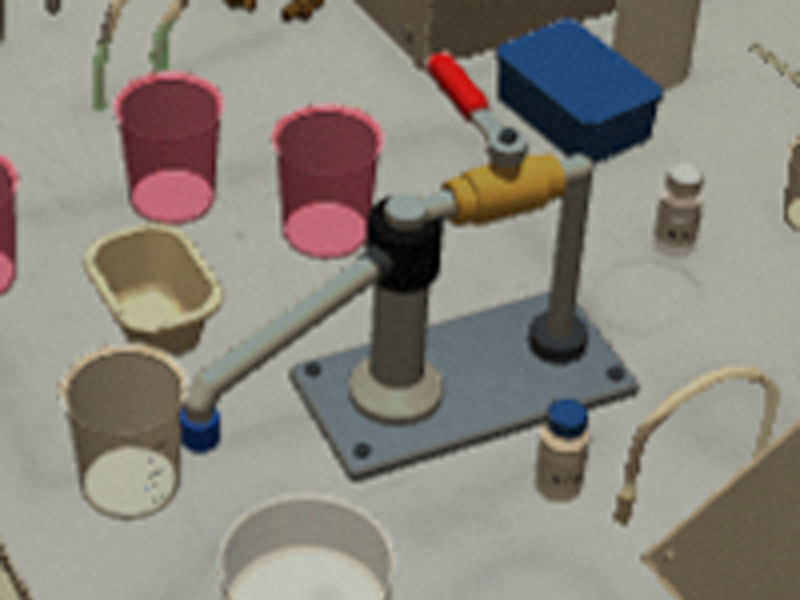

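Run:
```python
from h import *
a=load('a')
for n,u,v,z in [('c1',292,375,.012),('c2',355,478,.012),('c3',637,385,.012),('c4',577,293,.012),('cap',408,206,.158),('spout_bot',202,440,.09),('elbow',203,387,.13),('colbase',396,393,.02),('pivot',508,133,.19),('leverend',440,62,.18),('rim',125,392,.078),('base',130,482,.0),('riml',62,385,.078),('rimr',188,390,.078),('vialcap',568,412,.062),('dishL',220,560,.046),('dishR',392,560,.046),('dishTop',306,497,.046),('pink2',328,135,.078),('tub',155,265,.045)]:
    print(n,np.round(atz(a,200+u/4,145+v/4,z)*1000))
s=load('b');cv2.imwrite('pics/b2.png',cv2.resize(s['frame'][150:300,180:380],None,fx=4,fy=4,interpolation=cv2.INTER_CUBIC))
cv2.imwrite('pics/c2.png',cv2.resize(load('c')['frame'],(800,600)))
```

```text
c1 [541. -84.  12.]
c2 [ 535. -174.   12.]
c3 [ 720. -186.   12.]
c4 [ 733. -101.   12.]
cap [ 589. -127.  158.]
spout_bot [ 440. -175.   90.]
elbow [ 441. -176.  130.]
colbase [ 585. -132.   20.]
pivot [ 648. -130.  190.]
leverend [656. -46. 180.]
rim [ 423. -113.   78.]
base [ 424. -108.    0.]
riml [394. -92.  78.]
rimr [ 454. -127.   78.]
vialcap [ 640. -224.   62.]
dishL [ 428. -219.   46.]
dishR [ 508. -261.   46.]
dishTop [ 489. -201.   46.]
pink2 [629.  36.  78.]
tub [496.   8.  45.]
```

View pics/b2.png

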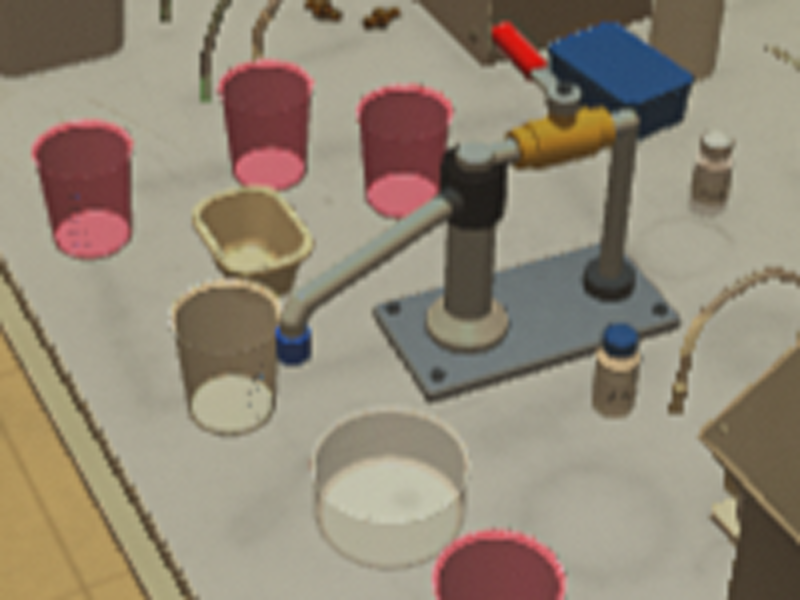

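View pics/c2.png

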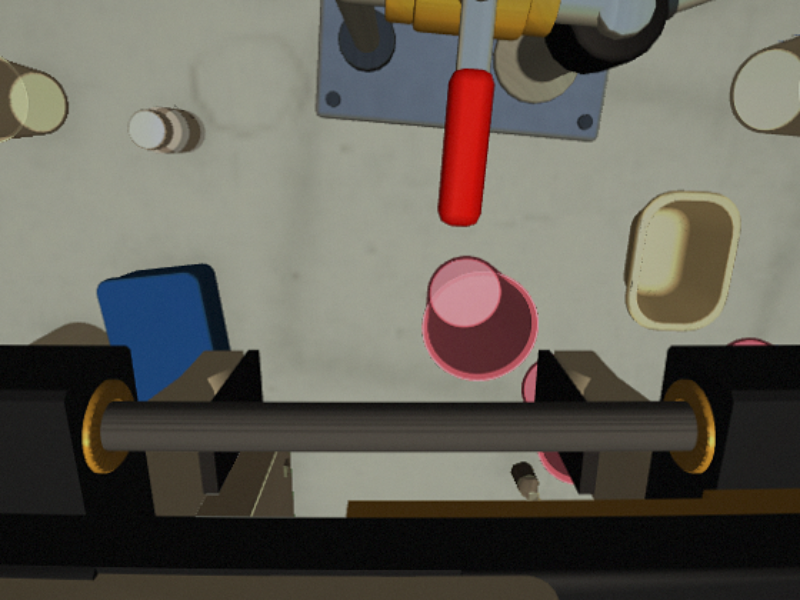

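```bash
cat >> h.py <<'E'
def tri(*obs):
    A=np.zeros((3,3));b=np.zeros(3);L=[]
    for s,u,v in obs:
        c,d=ray(s,u,v);d/=np.linalg.norm(d);P=np.eye(3)-np.outer(d,d);A+=P;b+=P@c;L.append((P,c))
    x=np.linalg.solve(A,b);return np.round(x*1000,1),[round(1000*np.linalg.norm(P@(x-c)),1) for P,c in L]
E
python3 - <<'E'
from h import *
a,b,c=map(load,'abc')
A=lambda u,v:(a,200+u/4,145+v/4)
B=lambda u,v:(b,180+u/4,150+v/4)
C=lambda u,v:(c,u*.7,v*.7)
print('box',tri((a,362,285),B(703,433)))
for n,z,p,q in [('cap',.158,(408,206),(476,155)),('spout',.09,(202,440),(293,353)),('rim',.078,(125,392),(228,318)),('base',0,(130,482),(231,404)),('pivot',.19,(508,133),(566,93)),('leverend',.18,(440,62),(503,32))]:
    print(n,np.round(1000*atz(*A(*p),z)),np.round(1000*atz(*B(*q),z)))
print('W lever end',1000*atz(*C(459,222),.18),'tub',1000*atz(*C(690,260),.045),'foot corner',1000*atz(*C(318,115),.012),1000*atz(*C(597,140),.012))
print(c['world_to_cam'])
E
```

```text
box (array([ 548.4, -407.8,  178.7]), [np.float64(1.2), np.float64(1.2)])
cap [ 589. -127.  158.] [ 583. -132.  158.]
spout [ 440. -175.   90.] [ 436. -173.   90.]
rim [ 423. -113.   78.] [ 420. -114.   78.]
base [ 424. -108.    0.] [ 421. -109.    0.]
pivot [ 648. -130.  190.] [ 641. -139.  190.]
leverend [656. -46. 180.] [652. -48. 180.]
W lever end [651.93948291 -44.30433958 180.        ] tub [ 4.84621219e+02 -3.34016154e-01  4.50000000e+01] foot corner [728.00967656 -91.09625448  12.        ] [541.3661424  -75.49585408  12.        ]
[[-9.99998830e-01 -1.28245820e-04  1.52411952e-03  6.74940270e-01]
 [-2.86749529e-04 -9.63090031e-01 -2.69179326e-01  3.26938368e-02]
 [ 1.50238544e-03 -2.69179448e-01  9.63088868e-01 -3.92524864e-01]
 [ 0.00000000e+00  0.00000000e+00  0.00000000e+00  1.00000000e+00]]
```

Emit:
arm_command(commands=[-25,0,0,10,0,-20,0,0,10,0,0,30,0,10,0,0,0,30,10,0,0,0,30,10,0])

```text
clock: 0.78
tool_pos: [0.6145, 0.0059, 0.2691]
orientation: [62.5, 89.6, -169.1]
force: [-0.4, -1.0, 0.2]
opening: 0.043
```

Add to h.py:
```python
def th():
    o=get_obs()['orientation'];return o[2]-o[0]
def go(p,o=None):
    p=np.array(p)*1.0;o=get_obs();t=np.radians(th());d=p-o['tool_pos']*1000
    print('th',round(th()%360,1),'pos',np.round(o['tool_pos']*1000,1),'tool dx,dy,dz',np.round([-d[2],-d[0]*np.sin(t)+d[1]*np.cos(t),d[0]*np.cos(t)+d[1]*np.sin(t)],1))
```

```text
(no output)
```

Emit:
arm_command(commands=[0,0,0,10,0,0,0,0,10,0,0,0,0,0,0])

```text
clock: 1.15
tool_pos: [0.6125, 0.007, 0.2693]
orientation: [78.0, 89.6, -174.2]
force: [0.7, -0.3, 0.7]
opening: 0.0131
```

```bash
python3 -c "
from h import *
go([489,-205,270])"
```

```text
th 107.8 pos [612.5   7.  269.3] tool dx,dy,dz [  -0.7  182.4 -164.1]
```

Emit:
arm_command(commands=[0,46,-41,0,0,0,46,-41,0,0,0,46,-41,0,0,0,44,-41,0,0,0,0,0,0,0])

```text
clock: 1.78
tool_pos: [0.4876, -0.2108, 0.2689]
orientation: [80.1, 89.5, -170.6]
force: [0.4, 0.2, 0.1]
opening: 0.0009
```

```bash
python3 -c "
from h import *
go([489,-205,115]);snap('wrist','d')"
```

```text
th 109.3 pos [ 487.6 -210.8  268.9] tool dx,dy,dz [153.9  -3.3   5.1]
```

View pics/d.png

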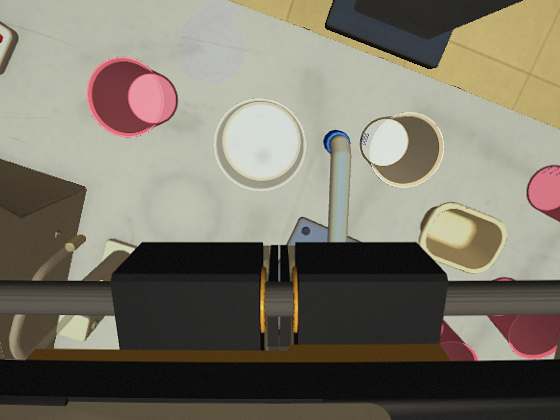

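```bash
python3 -c "
from h import *
d=load('d')
for n,u,v,z in [('rim',404,149,.078),('base',385,142,0),('elbowtop',339,142,.138),('arm',340,230,.138),('dish',260,144,.046),('spoutbot',336,142,.09)]: print(n,np.round(1000*atz(d,u,v,z)))
print(ray(d,280,210)[0])
"
```

```text
rim [ 422. -112.   78.]
base [ 422. -108.    0.]
elbowtop [ 433. -182.  138.]
arm [ 499. -155.  138.]
dish [ 466. -240.   46.]
spoutbot [ 436. -176.   90.]
[ 0.42106314 -0.23598269  0.42963144]
```

Emit:
arm_command(commands=[40,0,0,0,0,40,0,0,0,0,40,0,0,0,0,34,0,0,0,0,0,0,0,0,0])

```text
clock: 2.45
tool_pos: [0.4911, -0.2067, 0.1112]
orientation: [83.4, 89.7, -166.2]
force: [-0.1, -0.7, -0.2]
opening: 0.0004
```

```bash
python3 -c "
from h import *
go([489,-205,115]);print(get_obs()['force'])"
```

```text
th 110.3 pos [ 491.1 -206.7  111.2] tool dx,dy,dz [-3.8  1.4  2.3]
[-0.06860478 -0.66675072 -0.15594765]
```

Emit:
arm_command(commands=[0,0,6,0,0,0,0,6,0,0,0,0,6,2,0,0,0,6,3,0,0,0,6,3,0])

```text
clock: 3.08
tool_pos: [0.485, -0.1761, 0.1178]
orientation: [-144.2, 89.7, -41.8]
force: [0.3, -1.8, -0.9]
opening: 0.0005
```

Emit:
arm_command(commands=[0,0,5,2,0,0,0,5,2,0,0,0,5,2,0])

```text
clock: 3.45
tool_pos: [0.4831, -0.1606, 0.122]
orientation: [-121.3, 89.4, -25.0]
force: [-0.7, -2.1, -1.6]
opening: 0.0005
```

```bash
python3 -c "
from h import *
go([468.5,-145.2,112]);print(get_obs()['force'])"
```

```text
th 96.4 pos [ 483.1 -160.6  122. ] tool dx,dy,dz [10.  12.8 16.9]
[-0.70706976 -2.13653559 -1.55659529]
```

Emit:
arm_command(commands=[4,3,4,3,0,3,2,4,3,0,2,2,3,2,0])

```text
clock: 3.82
tool_pos: [0.4786, -0.1494, 0.1183]
orientation: [-104.4, 88.8, -16.1]
force: [0.6, -1.9, 1.0]
opening: 0.0005
```

```bash
python3 -c "
from h import *
go([468.5,-145.2,114]);print(get_obs()['force'])
s=snap('wrist','e');s=snap('scene','e2');f=cv2.resize(s['frame'][195:295,200:350],None,fx=3,fy=3,interpolation=cv2.INTER_CUBIC)
cv2.imwrite('pics/e3.png',np.vstack([load('e')['frame'][:280],np.pad(f,((0,0),(0,110),(0,0)))]))"
```

```text
th 88.3 pos [ 478.6 -149.4  118.3] tool dx,dy,dz [ 4.3 10.3  3.9]
[ 0.58501346 -1.91606714  1.04556693]
```

View pics/e3.png

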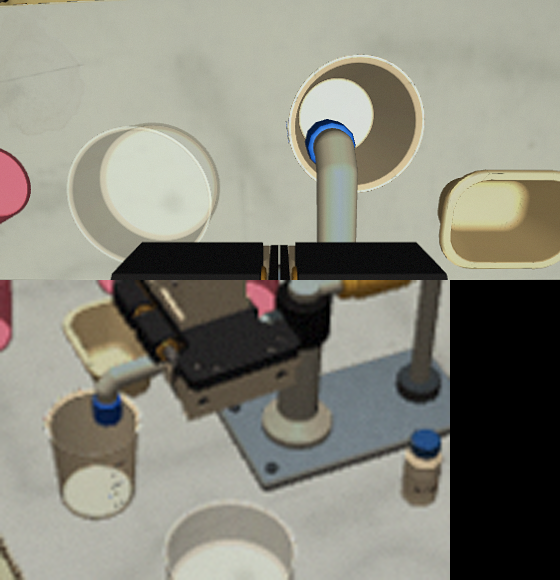

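```bash
python3 -c "
from h import *
d=load('e')
P={}
for n,u,v,z in [('rim',357,122,.078),('riml',289,122,.078),('rimr',424,122,.078),('arm1',337.5,235,.13),('arm2',336.5,170,.13),('spoutbot',331,141,.09),('spouttop',331,141,.11)]: P[n]=1000*atz(d,u,v,z);print(n,np.round(P[n],1))
v=P['arm2']-P['arm1'];print('armdir',np.degrees(np.arctan2(v[1],v[0]))%360)
for n in ['arm1','arm2','spoutbot','rim']:
  v=P[n]-[586,-129,0];print(n,np.degrees(np.arctan2(v[1],v[0]))%360,np.hypot(v[0],v[1]))
h=cv2.cvtColor(d['frame'],cv2.COLOR_BGR2HSV);m=cv2.inRange(h,(100,120,60),(125,255,255));m[:100]=0;m[200:]=0
print(cv2.boundingRect(m))
for a in (170,173,176,180):
  q=np.array([586,-129,0])+160*np.array([np.cos(np.radians(a)),np.sin(np.radians(a)),0]);print(a,proj(d,np.array([q+[0,0,90],q+[0,0,138]])/1000).round(1).tolist())
"
```

```text
rim [ 420.3 -108.8   78. ]
riml [ 419.3 -144.    78. ]
rimr [421.1 -74.   78. ]
arm1 [ 461.9 -125.7  130. ]
arm2 [ 434.4 -126.5  130. ]
spoutbot [ 428.1 -123.7   90. ]
spouttop [ 425.5 -126.3  110. ]
armdir 181.6845590864007
arm1 178.49137718364597 124.09366436317565
arm2 179.0719721976243 151.64503296251425
spoutbot 178.07770006725335 157.9543187419599
rim 173.0483902932059 166.95009362404957
(307, 119, 48, 44)
170 [[376.6, 140.4], [407.9, 156.8]]
173 [[359.9, 138.3], [385.8, 154.1]]
176 [[343.0, 137.1], [363.4, 152.5]]
180 [[320.2, 136.9], [333.2, 152.3]]
```

Emit:
arm_command(commands=[3,2,4,2,0,2,2,4,2,0,1,0,2,0,0,0,0,0,0,0])

```text
clock: 4.42
tool_pos: [0.4766, -0.1388, 0.1155]
orientation: [-97.7, 88.6, -13.1]
force: [-0.0, 0.0, -0.4]
opening: 0.0005
```

```bash
cat > m.py <<'E'
from h import *
import sys
n=sys.argv[1]
go([475,-139,114]);print(get_obs()['force'])
d=snap('wrist',n)
h=cv2.cvtColor(d['frame'],cv2.COLOR_BGR2HSV);m=cv2.inRange(h,(100,120,60),(125,255,255));m[240:]=0
k,l,st,ce=cv2.connectedComponentsWithStats(m);print([s.tolist() for s in st[1:] if s[4]>100])
s=snap('scene',n+'s')
cv2.imwrite('pics/'+n+'v.png',cv2.resize(d['frame'][:250],None,fx=1.4,fy=1.4))
E
python3 m.py f
```

```text
th 84.6 pos [ 476.6 -138.8  115.5] tool dx,dy,dz [ 1.5  1.6 -0.4]
[-0.03481743  0.03390553 -0.37231317]
[[310, 122, 50, 45, 526]]
```

View pics/fv.png

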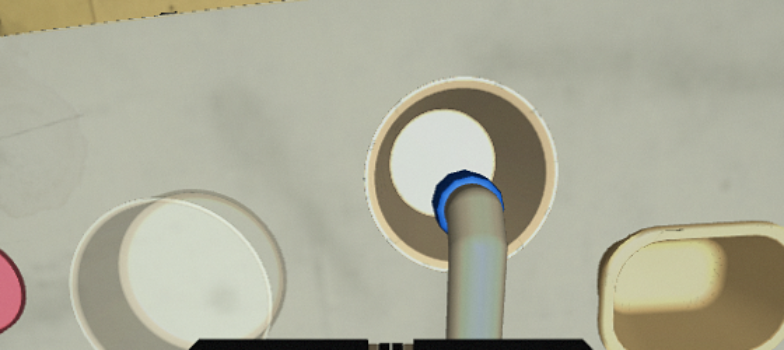

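```bash
cat > n.py <<'E'
from h import *
import sys
from scipy.optimize import least_squares
d=load(sys.argv[1]);rim=eval(sys.argv[2]);bb=eval(sys.argv[3])  # rim bbox l,t,r,b ; blue left, top
t=np.linspace(0,2*np.pi,90)
def circ(c,r,z): return proj(d,np.c_[c[0]+r*np.cos(t),c[1]+r*np.sin(t),0*t+z]/1000)if 0 else proj(d,np.c_[(c[0]+r*np.cos(t))/1000,(c[1]+r*np.sin(t))/1000,0*t+z/1000])
f=lambda c:(lambda p:[p[:,0].min()-rim[0],p[:,1].min()-rim[1],p[:,0].max()-rim[2],p[:,1].max()-rim[3]])(circ(c[:2],c[2],78))
r=least_squares(f,[422,-111,35]);print('rim',r.x.round(1),np.round(r.fun,1))
g=lambda c:(lambda p:[p[:,0].min()-bb[0],p[:,1].min()-bb[1]])(circ(c,10.5,90))
s=least_squares(g,[425,-110]);print('spout',s.x.round(1), 'off',(s.x-r.x[:2]).round(1),'radius',np.hypot(*(s.x-[586,-129])))
E
python3 n.py f "[364/1.4,77/1.4,557/1.4,271/1.4]" "[310,122]"
python3 n.py e "[289,55,424,191]" "[307,119]"
```

```text
rim [ 422.6 -109.4   35.1] [ 0.3 -0.3 -0.3  0.3]
spout [ 429.2 -109.9] off [ 6.6 -0.5] radius 158.00187965988601
rim [ 422.4 -109.    34.9] [ 0.3 -0.3 -0.3  0.3]
spout [ 428. -125.] off [  5.5 -16. ] radius 158.08038084576228
```

Emit:
arm_command(commands=[0,0,-15,0,0,0,0,-15,0,0,-50,0,0,0,0,-50,0,0,0,0,-40,0,0,0,0])

```text
clock: 5.15
tool_pos: [0.4681, -0.1723, 0.2558]
orientation: [-101.7, 89.0, -17.2]
force: [0.7, -0.3, -0.3]
opening: 0.0007
```

Emit:
arm_command(commands=[0,0,0,-10,0,0,0,0,-10,0,0,0,0,-10,0,0,0,0,-10,0,0,0,0,-10,0])

```text
clock: 5.78
tool_pos: [0.469, -0.1773, 0.2601]
orientation: [-147.5, 88.6, -11.7]
force: [0.1, -0.1, -0.6]
opening: 0.0002
```

Emit:
arm_command(commands=[0,0,0,-10,0,0,0,0,-10,0,0,0,0,-10,0,0,0,0,-10,0,0,0,0,-10,0])

```text
clock: 6.4
tool_pos: [0.4678, -0.1822, 0.2596]
orientation: [161.5, 88.7, -11.1]
force: [-0.7, -0.8, -0.4]
opening: 0.0005
```

```bash
python3 -c "
from h import *
go([689,-65,260])
a=load('a');b=load('b')
print('benchcorner',1000*atz(a,308.7,162.5,0),'bottle',1000*atz(a,364,164,0),'bluebox',1000*atz(a,326,162,.05))"
```

```text
th 187.3 pos [ 467.8 -182.2  259.6] tool dx,dy,dz [  -0.4  -88.  -234.3]
benchcorner [780.76696026 153.53869086   0.        ] bottle [918.46707148  75.94967762   0.        ] bluebox [787.18698597  77.38191069  50.        ]
```

Emit:
arm_command(commands=[0,-18,-47,4,0,0,-18,-47,4,0,0,-18,-47,3,0,0,-17,-47,0,0,0,-17,-47,0,0])

```text
clock: 7.02
tool_pos: [0.7052, -0.0973, 0.266]
orientation: [174.5, 88.6, -9.6]
force: [0.7, 0.4, 1.9]
opening: 0.0005
```

```bash
python3 -c "
from h import *
go([689,-65,169])
s=snap('wrist','g');h=cv2.cvtColor(s['frame'],cv2.COLOR_BGR2HSV);m=cv2.inRange(h,(0,180,90),(4,255,255))|cv2.inRange(h,(176,180,90),(180,255,255))
k,l,st,ce=cv2.connectedComponentsWithStats(m);i=1+st[1:,4].argmax();print(st[i])
ys,xs=np.where(l==i);r=cv2.minAreaRect(np.c_[xs,ys].astype(np.float32));print(r);[print(np.round(1000*atz(s,*p,.18),1)) for p in cv2.boxPoints(r)]
"
```

```text
th 175.9 pos [705.2 -97.3 266. ] tool dx,dy,dz [ 97.  -31.1  18.4]
[353 207  26  36 820]
((365.8517150878906, 224.52069091796875), (23.841140747070312, 35.70298767089844), 3.3664605617523193)
[658.4 -72.8 180. ]
[656.5 -98.5 180. ]
[640.5 -96.5 180. ]
[641.9 -70.8 180. ]
```

View pics/g.png

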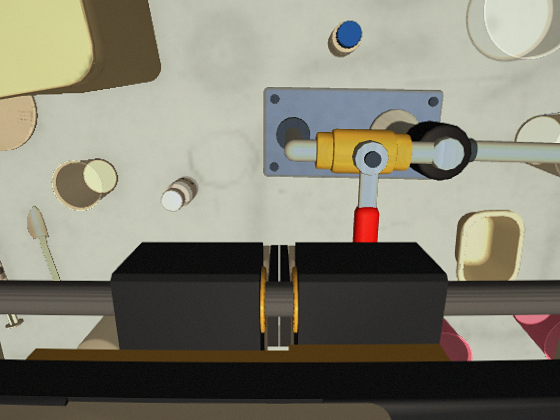

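Emit:
arm_command(commands=[0,-31,14,0,0,30,0,0,0,0,30,0,0,0,0,30,0,0,0,0,0,0,0,0,0])

```text
clock: 7.7
tool_pos: [0.7014, -0.0693, 0.1665]
orientation: [167.5, 88.9, -16.6]
force: [-0.9, -0.1, 1.1]
opening: 0.0007
```

```bash
python3 -c "
from h import *
go([689,-65,170]);print(get_obs()['force'])
s=load('g');print(1000*atz(s,372,159,.188),1000*atz(s,448,151,.158))"
```

```text
th 175.9 pos [701.4 -69.3 166.5] tool dx,dy,dz [-3.5 -3.4 12.7]
[-0.92186296 -0.08998234  1.09210752]
[ 646.59744135 -130.97054177  188.        ] [ 586.63342422 -128.25536019  158.        ]
```

Emit:
arm_command(commands=[-2,-4,10,0,0,0,0,10,0,0,0,0,6,0,0,0,-1,6,-3,0,0,-2,6,-5,0])

```text
clock: 8.32
tool_pos: [0.6649, -0.0604, 0.1739]
orientation: [166.2, 88.3, -9.7]
force: [2.2, -0.1, -1.5]
opening: 0.0004
```

```bash
cat > q.py <<'E'
from h import *
o=get_obs();p=o['tool_pos'][:2]*1000-[646.5,-132];t=np.radians(th());z=np.array([np.cos(t),np.sin(t)]);rho=np.array([z[1],-z[0]])
print('th',th()%360,'radial',p@rho,'tang',p@z,'lever~',np.degrees(np.arctan2(p[1],p[0])+np.arcsin(23/np.hypot(*p))), 'z',o['tool_pos'][2],o['force'].round(1))
E
python3 q.py
```

```text
th 184.09500697742 radial 70.07557444145345 tang -23.414612624701576 lever~ 93.75634038470955 z 0.17392418146175376 [ 2.2 -0.1 -1.5]
```

Contact made (about 2 N), lever moving. Continue along the arc.

Emit:
arm_command(commands=[2,-2,6,-5,0,2,-2,6,-5,0,2,-2,6,-5,0,2,-2,6,-5,0,2,-2,6,-5,0])

```text
clock: 8.95
tool_pos: [0.6384, -0.0567, 0.1719]
orientation: [146.4, 87.1, -3.5]
force: [1.1, 0.7, 0.9]
opening: 0.0002
```

```bash
python3 q.py
```

```text
th 210.14360403371828 radial 69.19419501399149 tang -30.828120001973453 lever~ 113.80472491700004 z 0.17189921950355147 [1.1 0.7 0.9]
```

Emit:
arm_command(commands=[2,-1,7,-4,0,2,-2,7,-4,0,2,-2,7,-4,0,2,-2,7,-4,0,2,-2,7,-4,0])

```text
clock: 9.57
tool_pos: [0.6103, -0.0688, 0.169]
orientation: [129.7, 85.9, 0.8]
force: [0.6, 2.0, 2.6]
opening: 0.0002
```

```bash
python3 q.py
```

```text
th 231.07113006190653 radial 67.85794713892622 tang -26.424540583578942 lever~ 138.2063137524378 z 0.16896354586253126 [0.6 2.  2.6]
```

Emit:
arm_command(commands=[0,-2,7,-4,0,0,-2,7,-4,0,1,-2,7,-4,0,1,-2,7,-4,0,1,-2,6,-4,0])

```text
clock: 10.2
tool_pos: [0.5881, -0.0901, 0.1707]
orientation: [111.7, 84.9, 3.7]
force: [2.2, 2.0, -0.5]
opening: 0.0005
```

```bash
python3 q.py
```

```text
th 251.96278388657234 radial 68.48514822945842 tang -21.738916844344196 lever~ 163.0209883662557 z 0.17070103087311325 [ 2.2  2.  -0.5]
```

Emit:
arm_command(commands=[0,-2,6,-4,0,0,-1,6,-4,0,0,-1,4,-3,0])

```text
clock: 10.58
tool_pos: [0.5813, -0.1006, 0.172]
orientation: [104.0, 84.4, 7.4]
force: [4.0, 22.0, -7.8]
opening: 0.0006
```

```bash
python3 q.py
```

```text
th 263.4105833778135 radial 68.41981181214571 tang -23.75440222463068 lever~ 172.78002750599333 z 0.17204840991520973 [ 4.  22.  -7.8]
```

Emit:
arm_command(commands=[0,0,-10,0,0,0,0,-15,0,0,0,0,-20,0,0,-50,0,0,0,0,-50,0,-30,0,0])

```text
clock: 11.2
tool_pos: [0.5777, -0.0245, 0.2746]
orientation: [103.2, 84.6, 6.4]
force: [1.7, 1.4, -0.3]
opening: 0.0007
```

Emit:
arm_command(commands=[-30,0,-50,0,0,0,0,-50,0,0,0,0,0,0,0])

```text
clock: 11.58
tool_pos: [0.5877, 0.08, 0.315]
orientation: [103.8, 84.0, 7.1]
force: [0.1, 0.3, 0.1]
opening: 0.0006
```

```bash
python3 -c "
from h import *
go([581,50,270]);print(get_obs()['force'])
w=snap('wrist','k');s=snap('scene','ks');b=snap('side','kb')
r=lambda f,x,y,W,H,k:cv2.resize(f['frame'][y:y+H,x:x+W],None,fx=k,fy=k,interpolation=cv2.INTER_CUBIC)
cv2.imwrite('pics/kv.png',np.hstack([r(s,200,160,130,150,3),r(b,190,150,130,150,3)]))"
```

```text
th 263.2 pos [587.7  80.  315. ] tool dx,dy,dz [45.  -3.1 30.6]
[0.13045098 0.32891388 0.13359558]
```

View pics/kv.png

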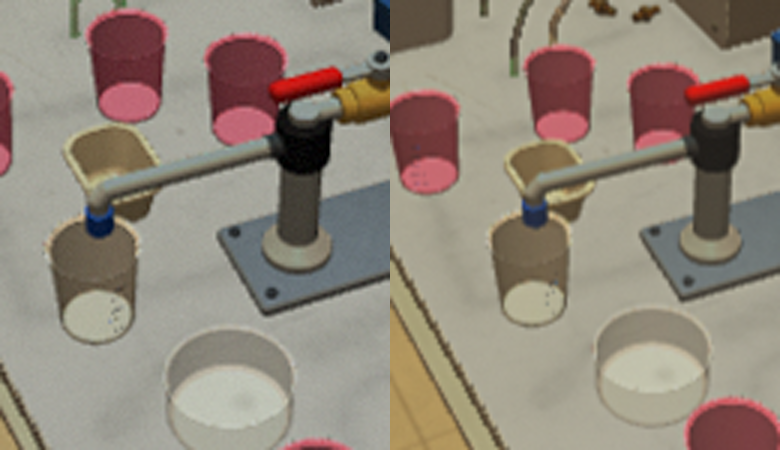

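View pics/k.png

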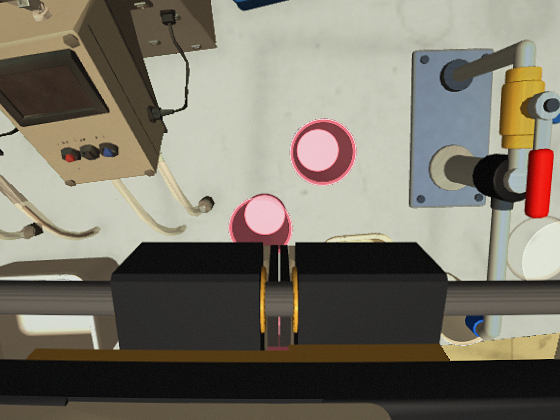

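```bash
python3 -c "
from h import *
s=load('ks');b=load('kb');w=load('k')
S=lambda u,v,z:1000*atz(s,200+u/3,160+v/3,z)
B=lambda u,v,z:1000*atz(b,190+(u-390)/3,150+v/3,z)
print('spout',S(99,232,.09),B(535,223,.09));print('rim',S(93,249,.078),B(531,241,.078));print('base',S(97,316,0),B(534,304,0))
ang=lambda p,q:np.degrees(np.arctan2(*(q-p)[1::-1]))
print('lever W',ang(1000*atz(w,547,105,.188),1000*atz(w,538,216,.18)),'grip',ang(1000*atz(w,541,150,.187),1000*atz(w,538,216,.187)),'grip S',ang(S(338,74,.187),S(273,91,.187)))
print('pipe W',ang(1000*atz(w,525,42,.158),1000*atz(w,516,180,.158)),'plate',ang(1000*atz(w,412,50,.012),1000*atz(w,412,206,.012)),ang(1000*atz(w,492,49,.012),1000*atz(w,490,208,.012)))
"
```

```text
spout [ 428.7710333  -109.71814585   90.        ] [ 426.1065841  -111.01368562   90.        ]
rim [ 422.18992947 -112.47205617   78.        ] [ 419.22819551 -116.99400152   78.        ]
base [ 424.09939088 -107.3387728     0.        ] [ 420.98842519 -109.97668029    0.        ]
lever W 178.59668641906916 grip 177.29402858718305 grip S 175.0155736002329
pipe W 175.06524834781243 plate 176.49361813772222 177.623422134003
```

```bash
python3 -c "
from plant import *
print(close_job())"
```

```text
the job is handed in; nothing more can be done
None
```

The spout now hangs over the beaker's mouth and the valve lever is pushed round to its stop. I handed the job in at about 11.7 s. I never gripped anything: the shut gripper pushed with the back of one finger only, first the filling arm, then the lever.

- **Spout:** In the wrist-camera fit, made right after the push, it is within about 1 mm of the mouth's centre sideways. It sits about 6 mm toward the column, because the beaker stands slightly farther from the column than the spout reaches. Scene and side pictures taken after the lever was opened agree sideways to about 3–6 mm. Those readings are coarser, mostly because the rim is hard to read.
- **Lever:** Near full travel the push force rose from about 3 N to 22 N, which I took as the open stop. In the pictures it lies along the pipe: 175–179° measured against 175–178° for the pipe and foot plate, so they agree within reading error.
- **Vessels:** The beaker is where it started to within about 3 mm. The dish and tub look unmoved in the last pictures, but I did not measure them again. The blue-capped vial was not in the last pictures I viewed. It stood upright beside the foot in the last view that showed it, before the lever push, and that push stayed well away from it.
- **Robot:** It ended clear of everything, reading under 0.5 N.

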